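Find the rocking topping-jar lid and press it home

TASK

One of the four topping jars in the wooden caddy was not closed properly: its lid sits loose on its seal and rocks, though it looks like the others. Press the lids with a fingertip near their edges to find the one that rocks, then push that lid down by its middle until it is fully home, and finish with the fingertip still pressing on it, so that I can see which seal to change. Lift nothing, and leave everything else on the counter where it stands.

Things in the scene. Friction and masses are not known exactly. Their poses are not given: they have to be found in the camera images.
- lid_a: One of four identical round steel lids; they change places from run to run and no name tells which is loose. Flat top 104 mm across, 20 mm skirt hiding the jar's rim, in the middle a knob 27 mm across, 24 mm high. Origin: centre of the flat top, at the knob's foot; z up. Jars and lids differ by up to 6 mm in height, so height tells nothing.
- lid_c: Another of the four identical lids, sizes and origin as lid_a. Of all four: a seated lid feels rigid wherever it is pressed, and its seal holds it.
- lid_b: Another of the four identical lids, sizes and origin as lid_a. Of all four: the loose one, left alone, is level. 2 to 4 N pressed down 35 to 40 mm from its middle tips it about 0.06 to 0.12 rad (that edge sinks 2 to 4 mm); let go, it springs level. Pressing its edge alone does not seat it.
- lid_d: Another of the four identical lids, sizes and origin as lid_a. Of all four: the loose one, pressed on its knob or near the middle with more than about 8 N, slides down about 5 mm, stops hard at home, stays there and rocks no more.
- seat_a (a joint): How far lid_a has been pressed straight down from where it stood at the start, in m: 0 at the start for every lid, positive is down, negative is lifted.
- seat_b (a joint): How far lid_b has been pressed straight down from where it stood at the start, in m: 0 at the start for every lid, positive is down, negative is lifted.
- seat_c (a joint): How far lid_c has been pressed straight down from where it stood at the start, in m: 0 at the start for every lid, positive is down, negative is lifted.
- seat_d (a joint): How far lid_d has been pressed straight down from where it stood at the start, in m: 0 at the start for every lid, positive is down, negative is lifted.
- caddy: Fixed wooden caddy board, 128 mm deep (its x), 612 mm long (its y), 20 mm thick, with a thin brass rail round it 53 mm above the counter. Origin: centre of its underside, on the counter. The jars (96 mm across, lids' tops 140 to 146 mm above the counter) stand in a row along its y at -236, -118, 118 and 236 mm; the pewter wafer holder stands at 0.
- wafers: Loose pewter wafer holder with wafers in the middle bay of the caddy, 80 x 76 mm, 90 mm high. Origin: centre of its underside, 20 mm above the counter.
- coupe: Loose fluted glass coupe, 94 mm across, 110 mm high, behind the caddy. Origin: centre of its foot.
- bell: Loose brass counter bell, 86 mm across, 66 mm high, in front of the caddy. Origin: centre of its underside.
- scoop: Loose copper ice cream scoop lying behind the caddy, 190 mm long, 29 mm high. Origin: under the centre of its bowl; the handle runs to its -x.
- spoon: Loose silver sundae spoon lying in front of the caddy, about 190 mm long along its x, under 25 mm high.
- tubs: Loose stack of cream-coloured sundae tubs, 92 mm across, 92 mm high, to the right of the caddy. Origin: centre of its underside.
- syrup: Loose amber glass syrup bottle, 62 mm across, 165 mm high, to the left of the caddy. Origin: centre of its underside.

How it is judged:
On the way, in this order (a step that is already met when the one before it is completed fails the run):
1. the loose lid has been rocked by pressing it off its middle (tipped more than 0.035 rad) (angle between any of lid_a, lid_b, lid_c, lid_d's own z axis and vertical above 0.035 rad), for 0.05 s.
2. the loose lid has been pressed home: down at least 3.5 mm and level within 0.03 rad (((value of joint seat_a above 0.0035 m and angle between lid_a's own z axis and vertical below 0.03 rad) or (value of joint seat_b above 0.0035 m and angle between lid_b's own z axis and vertical below 0.03 rad) or (value of joint seat_c above 0.0035 m and angle between lid_c's own z axis and vertical below 0.03 rad) or (value of joint seat_d above 0.0035 m and angle between lid_d's own z axis and vertical below 0.03 rad))), for 0.2 s.
At the end, for the whole second after the job is handed in: The loose lid is at least 3.5 mm below where it started (home is 5 mm), level within 0.03 rad, and the fingers still press on it with more than 1 N; the other three lids are not touched (((value of joint seat_a above 0.0035 m and angle between lid_a's own z axis and vertical below 0.03 rad and contact force between the fingers and lid_a above 1 N and contact force between the arm and lid_b below 0.5 N and contact force between the arm and lid_c below 0.5 N and contact force between the arm and lid_d below 0.5 N) or (value of joint seat_b above 0.0035 m and angle between lid_b's own z axis and vertical below 0.03 rad and contact force between the fingers and lid_b above 1 N and contact force between the arm and lid_a below 0.5 N and contact force between the arm and lid_c below 0.5 N and contact force between the arm and lid_d below 0.5 N) or (value of joint seat_c above 0.0035 m and angle between lid_c's own z axis and vertical below 0.03 rad and contact force between the fingers and lid_c above 1 N and contact force between the arm and lid_a below 0.5 N and contact force between the arm and lid_b below 0.5 N and contact force between the arm and lid_d below 0.5 N) or (value of joint seat_d above 0.0035 m and angle between lid_d's own z axis and vertical below 0.03 rad and contact force between the fingers and lid_d above 1 N and contact force between the arm and lid_a below 0.5 N and contact force between the arm and lid_b below 0.5 N and contact force between the arm and lid_c below 0.5 N))); the arm keeps its last pose, push and grip.
It fails at once if a lid is lifted more than 3 mm (value of joint any of seat_a, seat_b, seat_c, seat_d below -0.003 m).
It fails at once if a bystander is shoved or lifted more than 25 mm (distance of any of wafers, coupe, bell, scoop, spoon, tubs, syrup from where it was at the start of the episode above 0.025 m).
It fails at once if the wafer holder, coupe, bell, tubs or syrup bottle is tipped over (angle between any of wafers, coupe, bell, tubs, syrup's own z axis and vertical above 0.5 rad).
It also fails if it takes over 45 s, if anything falls off the work surface, if the arm or the gripper's body presses on something with over 40 N, if the wrist force passes 120 N, or if a joint passes its speed limit or range.

ROBOT

A 6-joint arm with a two-finger parallel gripper is mounted at the origin on the work surface. World frame = base frame: x ahead of the robot, y to its left, z up, the work surface at z = 0. Lengths are in m, angles in rad, forces in N, time in s.
With the tool pointing down it reaches from about 0.3 to 0.875 m from the base axis. Payload 6.4 kg.
Tool frame: the origin (TCP) lies midway between the tips of the shut fingers; the grasp point (between the pads) lies 19 mm behind it; z points along the fingers, y is the line along which they close (so a half turn about z gives the same grasp; the last joint's range is limited). The gripper opens to 85 mm and grips with 20 to 120 N. Pads are 22 mm wide; open, the fingers measure 114 mm over their backs; the gripper's body (76 mm by 85 mm) begins 54 mm behind the grasp point. The pads swing forward as they close: fully open they stand 13 mm farther back than shut.
Start: joints at [1.134, 0.181, 1.607, -0, 1.354, -0.206], TCP at [0.132, 0.56, 0.207] pointing down, gripper open.
Joint ranges: [-2.99, 2.99], [-0.89, 2.07], [0.3, 2.58], [-1.14, 4.28], [0, 2.63], [-3.12, 3.12]. Speed limits (rad/s): [2.57, 2.57, 3.01, 3.14, 3.14, 3.14].

INTERFACE

Orientations are given as a unit quaternion [w, x, y, z].
In Python, from bench import ctrl gives the robot as it stands.
- The arm moves only by the tool send_rows, never from a script. Its argument "motion" is a list of rows, each a list of 7 numbers: the turn, a rotation vector about the tool's x, y, z in degrees, then the shift along the tool's x, y, z in mm, then the closure, from -1 (fully open) to 1 (shut). In form: [[rx, ry, rz, tx, ty, tz, grip], ...]. A call has exactly 10 rows; each row shifts and turns the commanded pose from where the row before left it, along the tool's axes as they then stand; what a row does not reach is not made up. A row lasts 1/10 s, in which the tool goes at most 50 mm and 8.59 degrees, less where a joint would pass 70% of its speed; a pose out of reach is approached as far as the arm can. A call is refused whole if a number of a shift passes 50 or a number of a turn 8.59, either way. A call with a gripper value outside its range is refused whole. The fingers move at their own pace and stop on an object; the grip force is fixed at half the most. Time passes only in rows, so rows that do not move let the fingers close, or fill a call up. It gives the time, the measured TCP pose, the force, the opening and the grip force at its end, in the units of the state.
- ctrl.get_obs(): the state, without advancing time (a new reading comes with each control period).
- ctrl.camera(name): name is "scene" or "top" or "wrist"; returns a dict with "color" (480x640x3 uint8, red, green, blue), "z_map" (480x640 float32, m along the optical axis (not along the pixel's ray), 0 where there is no reading), "mtx" (3x3 intrinsics, pixels), "extrinsics" (4x4, takes a point from camera to world coordinates); the wrist camera has in their place "hand_eye" (4x4, takes a point from camera to tool coordinates, whose origin is the TCP and whose axes are the flange's). Camera axes: x right, y down, z forward; pixel columns grow to the right and rows downward; lengths in m; the calibration is good to about 2 mm. A picture is of the moment at which its call begins: read the wrist's pose just before it.
- ctrl.hand_in(): hands the job in; it is judged then, once.
The state is a dict: "time_s": time; "q": joint angles; "dq": joint speeds; "joint_efforts": joint torques, N m; "eef_pos": TCP position; "eef_rot": TCP orientation; "wrist_force": force on the tool from outside, world axes, zero at the start; "torque": the same for the moment, N m; "opening": opening from 0.0 (shut) to 1.0 (fully open); "grasp_force": force on a finger pad.
Only numpy, scipy, OpenCV 4.12 (cv2) and the standard library are available. Lean on these libraries where they do the work, as an engineer would, in place of code of your own. Each camera call takes 0.05 s, during which the arm holds its last target. There are 200 camera calls.

## Working session

There is one attempt and no reset: what is moved stays moved. The work goes in short steps, Python scripts to look and compute and a tool call to move; the robot and the scene stay as the last step left them, time stands still between calls to the robot, and variables do not carry over. Pictures are saved under pics/ and viewed, at most 10 in all, crops included, and the job is handed in when it is done.

Besides the shell and the picture viewer there is one more tool, called as name(argument=value, ...) on one line, values as JSON. send_rows: Moves the arm, as the interface text tells. Its arguments: {"type":"object","properties":{"motion":{"type":"array","items":{"type":"array","items":{"type":"number"}}}},"required":["motion"]}

```bash
mkdir -p pics
python3 - <<'E'
from bench import ctrl
import cv2,numpy as np
o=ctrl.get_obs();print(o)
for n in ("top","scene"):
    c=ctrl.camera(n);cv2.imwrite(f"pics/{n}.png",c["color"][:,:,::-1]);np.savez(f"{n}.npz",**c)
    z=c["z_map"];K=c["mtx"];v,u=np.mgrid[:480,:640]
    P=np.stack([(u-K[0,2])/K[0,0]*z,(v-K[1,2])/K[1,1]*z,z],-1)@c["extrinsics"][:3,:3].T+c["extrinsics"][:3,3]
    m=((P[...,2]>.130)&(P[...,2]<.152)&(z>0)).astype(np.uint8)
    k,l,s,_=cv2.connectedComponentsWithStats(m)
    for i in range(1,k):
        if s[i,4]>150:
            Q=P[l==i];print(n,s[i],Q.min(0).round(3),Q.max(0).round(3),np.median(Q,0).round(4))
E
```

```text
{'time_s': 0.0, 'q': array([ 1.13372873e+00,  1.81555560e-01,  1.60799901e+00,  1.76176864e-05,
        1.35380674e+00, -2.06298216e-01]), 'dq': array([-2.27527817e-03, -8.10291211e-04,  7.43530416e-05, -7.45591939e-04,
       -1.40977366e-03,  1.10843854e-03]), 'joint_efforts': array([ 7.63193402e-04, -4.44862640e+01, -3.51348317e+01,  8.31803703e-06,
        8.86274676e-03, -6.24953401e-06]), 'eef_pos': array([0.13123807, 0.55921525, 0.20648038]), 'eef_rot': array([-2.87751504e-04,  1.15130675e-01,  9.93349961e-01, -8.36246221e-04]), 'wrist_force': array([-0.74758779,  0.22521382, -0.51450575]), 'torque': array([-0.02850337,  0.02191472, -0.01212106]), 'grasp_force': 0.0, 'opening': 0.9969939352479699}
top [  57  188   59   57 2202] [0.537 0.517 0.13 ] [0.695 0.677 0.152] [0.6149 0.5962 0.1352]
top [536 232  39  45 642] [ 0.437 -0.716  0.13 ] [ 0.556 -0.618  0.141] [ 0.4949 -0.6684  0.1325]
top [ 369  243   40   39 1111] [ 0.428 -0.269  0.131] [ 0.531 -0.165  0.152] [ 0.4766 -0.2146  0.1435]
top [ 325  246   39   40 1107] [ 0.419 -0.149  0.13 ] [ 0.525 -0.048  0.152] [ 0.4686 -0.09
[... 473 characters left out ...]
.0551 0.0307 0.1416]
scene [ 254  147   44   33 1041] [ 0.433 -0.266  0.13 ] [ 0.536 -0.162  0.151] [ 0.4929 -0.2052  0.144 ]
scene [ 293  166   46   35 1162] [ 0.422 -0.147  0.13 ] [ 0.528 -0.045  0.152] [ 0.4849 -0.0886  0.1443]
scene [ 381  209   49   38 1380] [0.409 0.087 0.13 ] [0.511 0.189 0.15 ] [0.468  0.1437 0.1406]
scene [ 430  232   52   42 1557] [0.4   0.203 0.13 ] [0.504 0.306 0.149] [0.4601 0.2605 0.1404]
scene [619 272  21  33 228] [0.304 0.536 0.13 ] [0.348 0.586 0.152] [0.3383 0.5605 0.1408]
scene [ 537  374  103   96 7384] [0.541 0.52  0.13 ] [0.701 0.678 0.152] [0.6271 0.6018 0.135 ]
scene [363 438  44  38 417] [0.857 0.355 0.13 ] [0.915 0.419 0.152] [0.8676 0.3762 0.1418]
```

View pics/top.png

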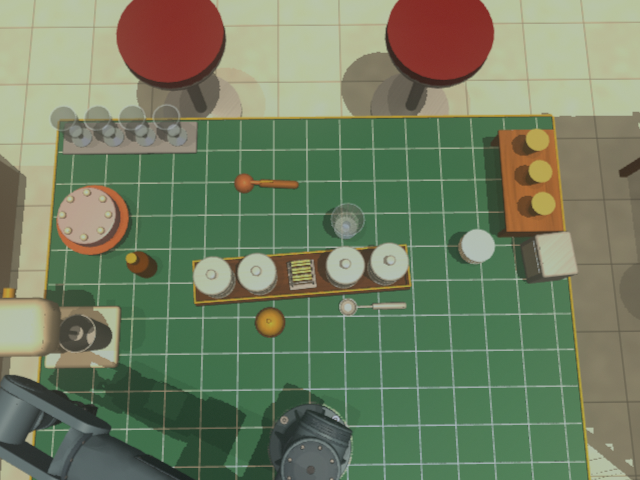

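View pics/scene.png

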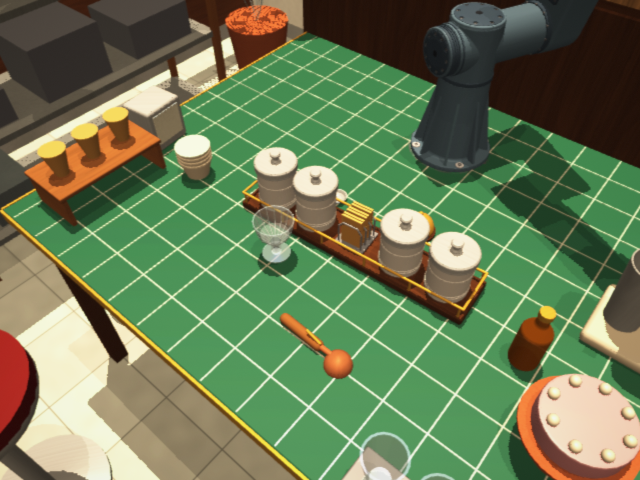

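send_rows(motion=[[0,0,0,-34,-23.6,0,1],[0,0,0,-34,-23.6,0,1],[0,0,0,-34,-23.6,0,1],[0,0,0,-34,-23.6,0,1],[0,0,0,-34,-23.6,0,1],[0,0,0,-34,-23.6,0,1],[0,0,0,-34,-23.6,0,1],[0,0,0,-34,-23.6,0,1],[0,0,0,-34,-23.6,0,1],[0,0,0,-34,-23.6,0,1]])

```text
time_s: 1.1
eef_pos: [0.4092, 0.2508, 0.2072]
eef_rot: [-0.0, 0.115, 0.993, -0.0]
wrist_force: [0.5, 0.5, 0.0]
opening: 0.0
grasp_force: 0.0
```

```bash
cat > h.py <<'E'
from bench import ctrl
import numpy as np
from scipy.spatial.transform import Rotation as R
L={1:(.4495,.254),2:(.4575,.137),3:(.474,-.097),4:(.4815,-.216)}
def shift(t):
    o=ctrl.get_obs();r=R.from_quat(o['eef_rot'],scalar_first=True)
    return o,(r.inv().apply(np.array(t)-o['eef_pos'])*1000).round(1)
def press(i,d=.042): return [L[i][0]-d*.998,L[i][1]-d*.067]
E
python3 - <<'E'
from h import *
import cv2
o,s=shift(press(1)+[.150]);print(o['time_s'],o['eef_pos'],o['eef_rot'],o['wrist_force'],o['opening'],s)
c=ctrl.camera("wrist");cv2.imwrite("pics/w.png",c["color"][:,:,::-1])
z=c["z_map"];K=c["mtx"];v,u=np.mgrid[:480,:640]
P=np.stack([(u-K[0,2])/K[0,0]*z,(v-K[1,2])/K[1,1]*z,z],-1)@c["hand_eye"][:3,:3].T+c["hand_eye"][:3,3]
P=R.from_quat(o['eef_rot'],scalar_first=True).apply(P.reshape(-1,3)).reshape(P.shape)+o['eef_pos']
for i in L:
    d=np.hypot(P[...,0]-L[i][0],P[...,1]-L[i][1]);m=(d<.06)&(P[...,2]>.135)&(P[...,2]<.15)&(z>0)
    if m.sum()>200: Q=P[m];print(i,Q.min(0).round(4),Q.max(0).round(4),np.median(Q,0).round(4))
    k=(d<.03)&(P[...,2]>.158)&(P[...,2]<.18)&(z>0)
    if k.sum()>20: Q=P[k];print(i,'knob',Q.min(0).round(4),Q.max(0).round(4))
E
```

```text
1.1 [0.40915888 0.25076194 0.20716941] [-1.67598967e-04  1.15179203e-01  9.93344715e-01 -1.17727025e-05] [0.48708157 0.45546293 0.0474856 ] 0.000318071192783984 [ 1.6  0.1 57.2]
1 [0.3986 0.2031 0.135 ] [0.5011 0.3066 0.1458] [0.4352 0.266  0.1411]
1 knob [0.4372 0.2498 0.1581] [0.4612 0.2681 0.1668]
2 [0.4066 0.0856 0.135 ] [0.4991 0.1893 0.1486] [0.4454 0.1424 0.1413]
2 knob [0.445  0.1239 0.1581] [0.4713 0.1505 0.1673]
```

View pics/w.png

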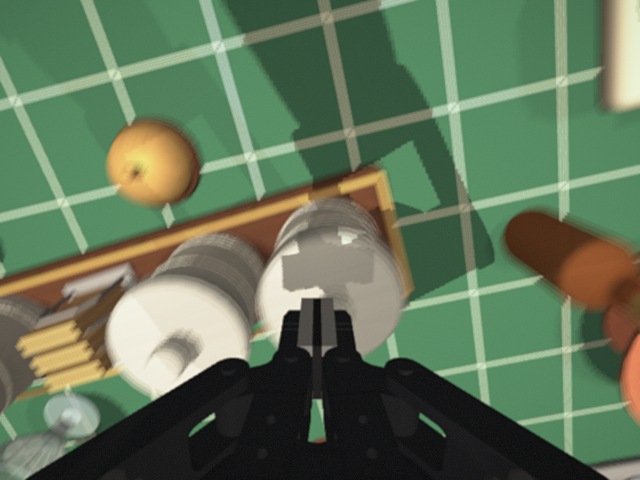

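send_rows(motion=[[0,0,0,1.6,0,15,1],[0,0,0,0,0,15,1],[0,0,0,0,0,15,1],[0,0,0,0,0,12,1],[0,0,0,0,0,3,1],[0,0,0,0,0,2,1],[0,0,0,0,0,1,1],[0,0,0,0,0,1,1],[0,0,0,0,0,1,1],[0,0,0,0,0,0,1]])

```text
time_s: 2.15
eef_pos: [0.4071, 0.2527, 0.1426]
eef_rot: [0.0, 0.115, 0.993, 0.0]
wrist_force: [0.5, 0.9, 0.3]
opening: 0.002
grasp_force: 0.0
```

send_rows(motion=[[0,0,0,0,0,0.5,1],[0,0,0,0,0,0.5,1],[0,0,0,0,0,0,1],[0,0,0,0,0,0,1],[0,0,0,0,0,0,1],[0,0,0,0,0,0,1],[0,0,0,0,0,0,1],[0,0,0,0,0,0,1],[0,0,0,0,0,0,1],[0,0,0,0,0,0,1]])

```text
time_s: 3.15
eef_pos: [0.407, 0.2526, 0.1414]
eef_rot: [-0.0, 0.115, 0.993, 0.0]
wrist_force: [0.4, 0.7, 0.3]
opening: 0.002
grasp_force: 0.0
```

send_rows(motion=[[0,0,0,0,0,0.5,1],[0,0,0,0,0,0.5,1],[0,0,0,0,0,0.5,1],[0,0,0,0,0,0,1],[0,0,0,0,0,0,1],[0,0,0,0,0,0,1],[0,0,0,0,0,0,1],[0,0,0,0,0,0,1],[0,0,0,0,0,0,1],[0,0,0,0,0,0,1]])

```text
time_s: 4.15
eef_pos: [0.407, 0.2526, 0.1399]
eef_rot: [0.0, 0.115, 0.993, -0.0]
wrist_force: [0.3, 0.6, -0.9]
opening: 0.002
grasp_force: 0.0
```

send_rows(motion=[[0,0,0,0,0,0.5,1],[0,0,0,0,0,0.5,1],[0,0,0,0,0,0.5,1],[0,0,0,0,0,0,1],[0,0,0,0,0,0,1],[0,0,0,0,0,0,1],[0,0,0,0,0,0,1],[0,0,0,0,0,0,1],[0,0,0,0,0,0,1],[0,0,0,0,0,0,1]])

```text
time_s: 5.15
eef_pos: [0.407, 0.2526, 0.1384]
eef_rot: [0.0, 0.115, 0.993, 0.0]
wrist_force: [-0.3, 0.1, 0.2]
opening: -0.002
grasp_force: 0.0
```

send_rows(motion=[[0,0,0,0,0,0.5,1],[0,0,0,0,0,0.5,1],[0,0,0,0,0,0.5,1],[0,0,0,0,0,0,1],[0,0,0,0,0,0,1],[0,0,0,0,0,0,1],[0,0,0,0,0,0,1],[0,0,0,0,0,0,1],[0,0,0,0,0,0,1],[0,0,0,0,0,0,1]])

```text
time_s: 6.15
eef_pos: [0.4069, 0.2526, 0.1369]
eef_rot: [-0.0, 0.115, 0.993, -0.0]
wrist_force: [-0.4, -0.5, -0.0]
opening: 0.003
grasp_force: 0.0
```

```bash
cat >> h.py <<'E'
def cloud():
    o=ctrl.get_obs();c=ctrl.camera("wrist");z=c["z_map"];K=c["mtx"];v,u=np.mgrid[:480,:640]
    P=np.stack([(u-K[0,2])/K[0,0]*z,(v-K[1,2])/K[1,1]*z,z],-1)@c["hand_eye"][:3,:3].T+c["hand_eye"][:3,3]
    P=R.from_quat(o['eef_rot'],scalar_first=True).apply(P.reshape(-1,3)).reshape(P.shape)+o['eef_pos']
    return c,P,z
def plane(P,z,i,lo,hi):
    d=np.hypot(P[...,0]-L[i][0],P[...,1]-L[i][1]);m=(d<.048)&(d>.018)&(P[...,2]>lo)&(P[...,2]<hi)&(z>0)
    Q=P[m];A=np.c_[Q[:,:2]-np.array(L[i]),np.ones(len(Q))];b=Q[:,2];w=np.ones(len(Q),bool)
    for _ in range(4):
        s=np.linalg.lstsq(A[w],b[w],rcond=None)[0];w=abs(A@s-b)<.0012
    return s.round(4),w.sum(),len(w)
E
python3 - <<'E'
from h import *
import cv2
c,P,z=cloud();cv2.imwrite("pics/w2.png",c["color"][:,:,::-1])
for i in (1,2): print(i,plane(P,z,i,.134,.147))
E
```

```text
1 (array([-0.0003, -0.    ,  0.1412]), np.int64(7405), 7651)
2 (array([-0.0011, -0.0007,  0.1414]), np.int64(8323), 8524)
```

View pics/w2.png

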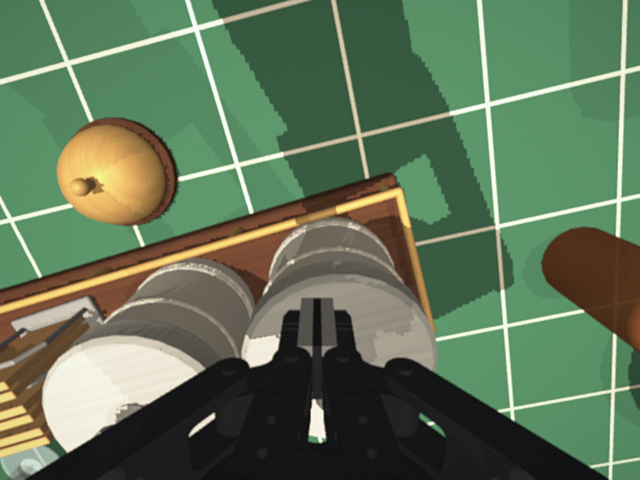

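Run:
```python
from h import *
c,P,z=cloud();print(ctrl.get_obs()['eef_pos'],ctrl.get_obs()['wrist_force'])
for u in (280,308,325,360):
  print(u,[(v,*(P[v,u]*1000).round(0).astype(int)) for v in range(264,350,6)])
```

```text
[0.40693809 0.25263591 0.13687752] [ 0.0456094  -0.1567952   0.67959759]
280 [(264, np.int64(411), np.int64(228), np.int64(81)), (270, np.int64(410), np.int64(229), np.int64(95)), (276, np.int64(410), np.int64(230), np.int64(103)), (282, np.int64(403), np.int64(234), np.int64(127)), (288, np.int64(403), np.int64(235), np.int64(135)), (294, np.int64(404), np.int64(235), np.int64(140)), (300, np.int64(405), np.int64(235), np.int64(143)), (306, np.int64(410), np.int64(234), np.int64(141)), (312, np.int64(413), np.int64(233), np.int64(142)), (318, np.int64(416), np.int64(232), np.int64(142)), (324, np.int64(419), np.int64(231), np.int64(141)), (330, np.int64(423), np.int64(230), np.int64(141)), (336, np.int64(397), np.int64(242), np.int64(188)), (342, np.int64(397), np.int64(242), np.int64(192)), (348, np.int64(393), np.int64(244), np.int64(201))]
308 [(264, np.int64(403), np.int64(249), np.int64(110)), (270, np.int64(399), np.int64(250), np.int64(129)), (276, np.int64(399), np.int64(251), np.int64(136)), (282, np.int64(401), np.int64(250), np.int64(139)), (288, np.int64(403), np.int64(2
[... 1410 characters left out ...]
64(276), np.int64(133)), (276, np.int64(403), np.int64(275), np.int64(139)), (282, np.int64(406), np.int64(275), np.int64(140)), (288, np.int64(409), np.int64(274), np.int64(142)), (294, np.int64(412), np.int64(274), np.int64(141)), (300, np.int64(415), np.int64(273), np.int64(142)), (306, np.int64(419), np.int64(272), np.int64(141)), (312, np.int64(422), np.int64(272), np.int64(141)), (318, np.int64(425), np.int64(271), np.int64(141)), (324, np.int64(428), np.int64(270), np.int64(142)), (330, np.int64(432), np.int64(270), np.int64(141)), (336, np.int64(436), np.int64(269), np.int64(141)), (342, np.int64(439), np.int64(268), np.int64(141)), (348, np.int64(442), np.int64(268), np.int64(141))]
```

Run:
```python
from h import *
import cv2
c=ctrl.camera("scene");cv2.imwrite("pics/s2.png",cv2.resize(c["color"][120:300,360:600,::-1],(800,600),interpolation=cv2.INTER_CUBIC))
```

```text
(no output)
```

View pics/s2.png

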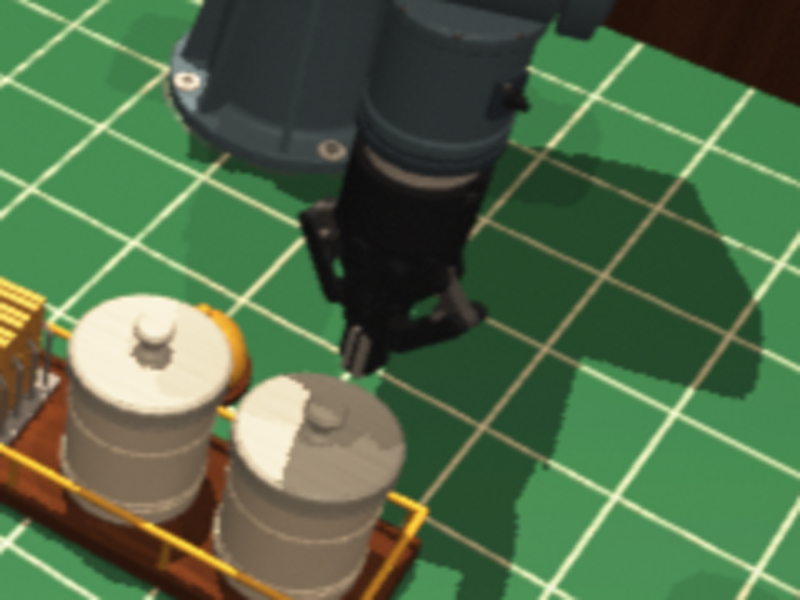

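Run:
```python
from h import *
c=ctrl.camera("scene");z=c["z_map"];K=c["mtx"];E=c["extrinsics"]
v,u=np.mgrid[:480,:640]
P=np.stack([(u-K[0,2])/K[0,0]*z,(v-K[1,2])/K[1,1]*z,z],-1)@E[:3,:3].T+E[:3,3]
for v in range(216,242,2): print(v,[(u,*(P[v,u]*1000).astype(int).tolist()) for u in (464,467,470,473)])
t=ctrl.get_obs()['eef_pos'];q=K@(E[:3,:3].T@(t-E[:3,3]));print(t,q[:2]/q[2])
```

```text
216 [(464, 415, 240, 200), (467, 417, 246, 206), (470, 420, 253, 213), (473, 417, 258, 214)]
218 [(464, 411, 240, 191), (467, 413, 246, 197), (470, 420, 254, 208), (473, 420, 260, 212)]
220 [(464, 412, 241, 187), (467, 418, 249, 197), (470, 419, 255, 202), (473, 419, 261, 206)]
222 [(464, 417, 244, 187), (467, 418, 250, 192), (470, 418, 256, 196), (473, 415, 261, 197)]
224 [(464, 415, 244, 180), (467, 416, 251, 185), (470, 416, 256, 188), (473, 413, 261, 190)]
226 [(464, 414, 245, 173), (467, 417, 252, 181), (470, 415, 257, 182), (473, 416, 264, 188)]
228 [(464, 415, 247, 169), (467, 418, 254, 177), (470, 414, 258, 177), (473, 417, 265, 183)]
230 [(464, 414, 248, 164), (467, 419, 255, 172), (470, 418, 261, 176), (473, 414, 265, 175)]
232 [(464, 266, 199, -1), (467, 418, 256, 166), (470, 415, 261, 167), (473, 252, 216, 0)]
234 [(464, 401, 246, 139), (467, 268, 209, 0), (470, 262, 214, -1), (473, 259, 220, 0)]
236 [(464, 408, 249, 141), (467, 403, 253, 140), (470, 266, 217, -3), (473, 265, 223, 0)]
238 [(464, 412, 251, 139), (467, 406, 256, 138), (470, 408, 262, 144), (473, 272, 227, 1)]
240 [(464, 418, 255, 141), (467, 411, 258, 137), (470, 411, 264, 142), (473, 406, 269, 141)]
[0.40699018 0.25261225 0.13690922] [465.28981838 237.69498338]
```

The depth data shows the fingertip about 26 mm higher than the reported TCP, so I'll go down further in stages and watch the force.

send_rows(motion=[[0,0,0,0,0,4,1],[0,0,0,0,0,4,1],[0,0,0,0,0,3,1],[0,0,0,0,0,3,1],[0,0,0,0,0,2,1],[0,0,0,0,0,1,1],[0,0,0,0,0,1,1],[0,0,0,0,0,1,1],[0,0,0,0,0,0,1],[0,0,0,0,0,0,1]])

```text
time_s: 7.35
eef_pos: [0.407, 0.2526, 0.1179]
eef_rot: [0.0, 0.115, 0.993, 0.0]
wrist_force: [-0.0, -0.9, -0.1]
opening: 0.004
grasp_force: 0.0
```

Run:
```python
from h import *
c,P,z=cloud();o=ctrl.get_obs();print(o['eef_pos'],o['wrist_force'],o['torque'])
print(plane(P,z,1,.132,.15))
for u in (308,325): print([(v,*(P[v,u]*1000).astype(int).tolist()) for v in range(286,308,2)])
```

```text
[0.40699637 0.25264524 0.11797061] [-0.17667219 -0.04386264  0.154822  ] [-0.0419629   0.01531909  0.00429199]
(array([-0.0009,  0.0004,  0.1411]), np.int64(4987), 5179)
[(286, 399, 250, 127), (288, 325, 272, 284), (290, 399, 250, 132), (292, 399, 250, 134), (294, 398, 251, 137), (296, 399, 250, 137), (298, 395, 252, 146), (300, 395, 252, 148), (302, 395, 252, 150), (304, 395, 252, 152), (306, 396, 252, 152)]
[(286, 399, 258, 131), (288, 399, 258, 133), (290, 398, 258, 136), (292, 399, 258, 137), (294, 399, 258, 138), (296, 400, 258, 138), (298, 397, 258, 146), (300, 397, 258, 148), (302, 397, 258, 149), (304, 397, 258, 151), (306, 397, 258, 153)]
```

send_rows(motion=[[0,0,0,0,0,1,1],[0,0,0,0,0,1,1],[0,0,0,0,0,1,1],[0,0,0,0,0,0.5,1],[0,0,0,0,0,0,1],[0,0,0,0,0,0,1],[0,0,0,0,0,0,1],[0,0,0,0,0,0,1],[0,0,0,0,0,0,1],[0,0,0,0,0,0,1]])

```text
time_s: 8.4
eef_pos: [0.4073, 0.2528, 0.1168]
eef_rot: [0.0, 0.115, 0.993, 0.0]
wrist_force: [-8.4, -4.3, 21.4]
opening: -0.0
grasp_force: 10.2
```

send_rows(motion=[[0,0,0,0,0,0.5,1],[0,0,0,0,0,0.5,1],[0,0,0,0,0,0,1],[0,0,0,0,0,0,1],[0,0,0,0,0,0,1],[0,0,0,0,0,0,1],[0,0,0,0,0,0,1],[0,0,0,0,0,0,1],[0,0,0,0,0,0,1],[0,0,0,0,0,0,1]])

```text
time_s: 9.4
eef_pos: [0.4073, 0.2528, 0.1166]
eef_rot: [0.0, 0.115, 0.993, -0.0]
wrist_force: [-11.1, -5.0, 28.2]
opening: 0.002
grasp_force: 13.9
```

send_rows(motion=[[0,0,0,0,0,-5,1],[0,0,0,0,0,-12,1],[0,0,0,-11.8,-37.8,0,1],[0,0,0,-11.8,-37.8,0,1],[0,0,0,-11.8,-37.8,0,1],[0,0,0,0,0,0,1],[0,0,0,0,0,5,1],[0,0,0,0,0,4,1],[0,0,0,0,0,2,1],[0,0,0,0,0,1,1]])

```text
time_s: 10.4
eef_pos: [0.4149, 0.135, 0.1178]
eef_rot: [-0.001, 0.114, 0.993, -0.0]
wrist_force: [0.3, 0.0, -0.5]
opening: -0.001
grasp_force: 0.0
```

send_rows(motion=[[0,0,0,0,0,0.5,1],[0,0,0,0,0,0.5,1],[0,0,0,0,0,0.5,1],[0,0,0,0,0,0.5,1],[0,0,0,0,0,0.5,1],[0,0,0,0,0,0,1],[0,0,0,0,0,0,1],[0,0,0,0,0,0,1],[0,0,0,0,0,0,1],[0,0,0,0,0,0,1]])

```text
time_s: 11.4
eef_pos: [0.4156, 0.1345, 0.117]
eef_rot: [0.0, 0.115, 0.993, 0.0]
wrist_force: [-5.3, 0.6, 10.8]
opening: -0.002
grasp_force: 5.5
```

send_rows(motion=[[0,0,0,0,0,-5,1],[0,0,0,0,0,-18,1],[0,0,0,-13.9,-44.8,0,1],[0,0,0,-13.9,-44.8,0,1],[0,0,0,-13.9,-44.8,0,1],[0,0,0,-13.9,-44.8,0,1],[0,0,0,-13.9,-44.8,0,1],[0,0,0,0,0,5,1],[0,0,0,0,0,6,1],[0,0,0,0,0,4,1]])

```text
time_s: 12.4
eef_pos: [0.4313, -0.0987, 0.123]
eef_rot: [-0.001, 0.115, 0.993, 0.0]
wrist_force: [0.7, -0.1, -0.1]
opening: 0.003
grasp_force: 0.0
```

send_rows(motion=[[0,0,0,0,0,0.5,1],[0,0,0,0,0,0.5,1],[0,0,0,0,0,0.5,1],[0,0,0,0,0,0.5,1],[0,0,0,0,0,0.5,1],[0,0,0,0,0,0.5,1],[0,0,0,0,0,0,1],[0,0,0,0,0,0,1],[0,0,0,0,0,0,1],[0,0,0,0,0,0,1]])

```text
time_s: 13.4
eef_pos: [0.4319, -0.0999, 0.1209]
eef_rot: [0.0, 0.115, 0.993, -0.0]
wrist_force: [-0.6, -0.6, -0.8]
opening: -0.001
grasp_force: 0.0
```

send_rows(motion=[[0,0,0,0,0,0.5,1],[0,0,0,0,0,0.5,1],[0,0,0,0,0,0.5,1],[0,0,0,0,0,0.5,1],[0,0,0,0,0,0,1],[0,0,0,0,0,0,1],[0,0,0,0,0,0,1],[0,0,0,0,0,0,1],[0,0,0,0,0,0,1],[0,0,0,0,0,0,1]])

```text
time_s: 14.4
eef_pos: [0.432, -0.1, 0.1206]
eef_rot: [-0.0, 0.115, 0.993, -0.0]
wrist_force: [-6.3, 4.3, 17.1]
opening: -0.002
grasp_force: 8.6
```

send_rows(motion=[[0,0,0,0,0,-5,1],[0,0,0,0,0,-12,1],[0,0,0,-11.5,-38,0,1],[0,0,0,-11.5,-38,0,1],[0,0,0,-11.5,-38,0,1],[0,0,0,0,0,0,1],[0,0,0,0,0,5,1],[0,0,0,0,0,4,1],[0,0,0,0,0,2,1],[0,0,0,0,0,1,1]])

```text
time_s: 15.4
eef_pos: [0.4392, -0.2175, 0.1234]
eef_rot: [-0.0, 0.114, 0.993, 0.0]
wrist_force: [-0.4, 0.3, -0.3]
opening: 0.001
grasp_force: 0.0
```

send_rows(motion=[[0,0,0,0,0,0.5,1],[0,0,0,0,0,0.5,1],[0,0,0,0,0,0.5,1],[0,0,0,0,0,0.5,1],[0,0,0,0,0,0.5,1],[0,0,0,0,0,0.5,1],[0,0,0,0,0,0,1],[0,0,0,0,0,0,1],[0,0,0,0,0,0,1],[0,0,0,0,0,0,1]])

```text
time_s: 16.4
eef_pos: [0.4394, -0.2187, 0.1209]
eef_rot: [0.0, 0.115, 0.993, -0.0]
wrist_force: [1.1, -0.9, -0.2]
opening: -0.001
grasp_force: 0.0
```

Run:
```python
from h import *
c,P,z=cloud();print(plane(P,z,4,.132,.15),plane(P,z,3,.132,.15))
```

```text
(array([-0.0009, -0.0002,  0.1447]), np.int64(5245), 5406) (array([-0.0007, -0.0015,  0.145 ]), np.int64(16462), 16977)
```

Not yet touching, so I'll press about 2.5 mm further.

send_rows(motion=[[0,0,0,0,0,0.5,1],[0,0,0,0,0,0.5,1],[0,0,0,0,0,0.5,1],[0,0,0,0,0,0.5,1],[0,0,0,0,0,0.5,1],[0,0,0,0,0,0,1],[0,0,0,0,0,0,1],[0,0,0,0,0,0,1],[0,0,0,0,0,0,1],[0,0,0,0,0,0,1]])

```text
time_s: 17.45
eef_pos: [0.4395, -0.2188, 0.1185]
eef_rot: [0.0, 0.115, 0.993, -0.0]
wrist_force: [0.7, 0.1, 0.4]
opening: -0.002
grasp_force: 0.9
```

Run:
```python
from h import *
c,P,z=cloud();print(plane(P,z,4,.132,.15),plane(P,z,3,.132,.15))
```

```text
(array([5.250e-02, 1.000e-04, 1.446e-01]), np.int64(5183), 5397) (array([-0.0008, -0.0009,  0.145 ]), np.int64(16429), 16932)
```

send_rows(motion=[[0,0,0,0,0,-4,1],[0,0,0,0,0,-18,1],[0,0,0,0,0,-16,1],[0,0,0,0,0,0,1],[0,0,0,-13.4,4.1,0,1],[0,0,0,-13.4,4.1,0,1],[0,0,0,-13.4,4.1,0,1],[0,0,0,0,0,0,1],[0,0,0,0,0,0,1],[0,0,0,0,0,0,1]])

```text
time_s: 18.5
eef_pos: [0.481, -0.2155, 0.1557]
eef_rot: [-0.001, 0.115, 0.993, 0.0]
wrist_force: [0.9, 0.3, -0.5]
opening: 0.002
grasp_force: 0.0
```

Run:
```python
from h import *
import cv2
c=ctrl.camera("scene");cv2.imwrite("pics/s3.png",cv2.resize(c["color"][60:240,200:440,::-1],(800,600),interpolation=cv2.INTER_CUBIC))
c,P,z=cloud();print(plane(P,z,4,.132,.15))
d=np.hypot(P[...,0]-L[4][0],P[...,1]-L[4][1]);Q=P[(d<.06)&(abs(P[...,2]-.144)<.004)];print(Q.min(0),Q.max(0))
```

```text
(array([-0.0009, -0.0006,  0.1447]), np.int64(16335), 17111)
[ 0.43017469 -0.26797003  0.14004476] [ 0.53209601 -0.16429983  0.14798798]
```

View pics/s3.png

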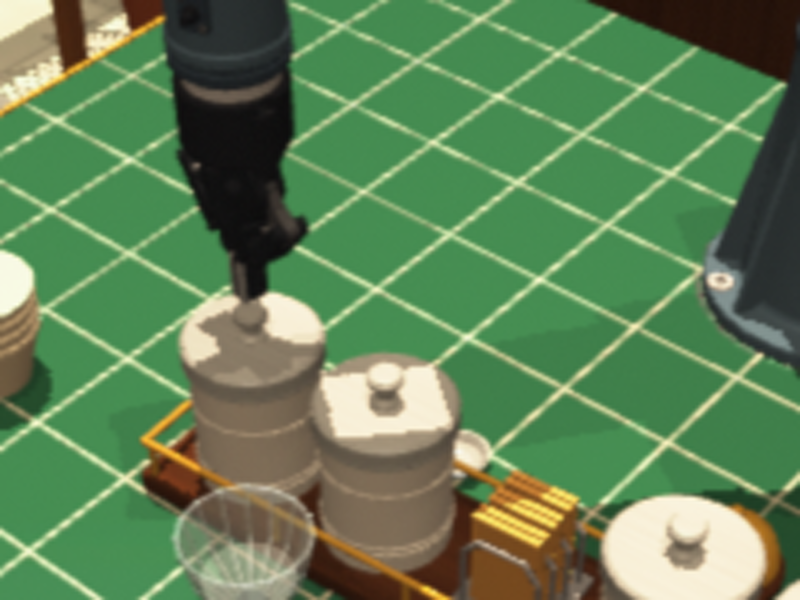

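The lid has sprung level and the tip at (250,300) stands right above its knob. Pushing down now.

send_rows(motion=[[0,0,0,0,0,5,1],[0,0,0,0,0,4,1],[0,0,0,0,0,1,1],[0,0,0,0,0,1,1],[0,0,0,0,0,1,1],[0,0,0,0,0,1,1],[0,0,0,0,0,1,1],[0,0,0,0,0,0,1],[0,0,0,0,0,0,1],[0,0,0,0,0,0,1]])

```text
time_s: 19.6
eef_pos: [0.4817, -0.2162, 0.1435]
eef_rot: [0.0, 0.115, 0.993, -0.0]
wrist_force: [-2.7, 1.1, 6.3]
opening: -0.004
grasp_force: 3.2
```

send_rows(motion=[[0,0,0,0,0,1,1],[0,0,0,0,0,1,1],[0,0,0,0,0,1,1],[0,0,0,0,0,0,1],[0,0,0,0,0,0,1],[0,0,0,0,0,0,1],[0,0,0,0,0,0,1],[0,0,0,0,0,0,1],[0,0,0,0,0,0,1],[0,0,0,0,0,0,1]])

```text
time_s: 20.6
eef_pos: [0.4818, -0.2162, 0.1406]
eef_rot: [0.001, 0.115, 0.993, -0.0]
wrist_force: [-2.4, 1.5, 6.5]
opening: 0.003
grasp_force: 3.5
```

Run:
```python
from h import *
c,P,z=cloud();print(plane(P,z,4,.132,.15))
```

```text
(array([-0.0142,  0.0077,  0.1409]), np.int64(18153), 18888)
```

Down 3.8 mm so far; I'll push on until it stops hard.

send_rows(motion=[[0,0,0,0,0,1,1],[0,0,0,0,0,1,1],[0,0,0,0,0,1,1],[0,0,0,0,0,0,1],[0,0,0,0,0,0,1],[0,0,0,0,0,0,1],[0,0,0,0,0,0,1],[0,0,0,0,0,0,1],[0,0,0,0,0,0,1],[0,0,0,0,0,0,1]])

```text
time_s: 21.65
eef_pos: [0.4815, -0.2161, 0.1391]
eef_rot: [0.0, 0.115, 0.993, -0.0]
wrist_force: [-8.0, 4.2, 18.7]
opening: -0.003
grasp_force: 9.4
```

Run:
```python
from h import *
c,P,z=cloud();print(plane(P,z,4,.132,.15),plane(P,z,3,.132,.15))
```

```text
(array([-0.0032,  0.0005,  0.1395]), np.int64(18170), 18932) (array([-0.0011, -0.0007,  0.145 ]), np.int64(22043), 23281)
```

The lid is home: 5.2 mm down, level, and pressed with about 19 N.

```bash
python3 -c "
from bench import ctrl
print(ctrl.hand_in())"
```

```text
the job is handed in; nothing more can be done
None
```

The loose lid was on the jar at the right-hand end of the row, seen from the robot: it tipped about 0.05 rad when pressed near its edge. It is now pushed fully home (about 5 mm down, level), the fingertip is still pressing its knob with about 19 N, and the job is handed in; no verdict came back.

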